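# Unlock the slide carriage, move it under the microscope, lock it again

## Task

The slide carriage of the microscope's inspection stage is locked at its loading position: pull the black lock knob straight out until it stays out by itself, then slide the carriage towards the microscope until the carriage's other notch (the one nearer its upright grip) is opposite the lock pin, and push the knob fully in again so that the pin locks the carriage there. Let go at the end. Do not bump the microscope, and leave the other things on the desk where they are.

Things in the scene. Friction and masses are not known exactly. Their poses are not given: they have to be found in the camera images.
- stage_base: Fixed grey base plate, 160 (x) by 400 (y) by 18 mm thick. Origin on its underside (desk level), midway between two rails; x points away from the knob side, y along the rails towards the microscope, z up; the plate spans y -175 to +225. Aluminium rails (outer faces x = -54 and +54, tops 36 mm above the desk) hold the carriage down so that it slides along y only. Position and yaw vary.
- microscope: White stereo microscope fixed to the base (same origin and axes). Lens tube 45 mm across, underside 147 mm above the desk, and head 84 mm wide, top 276 mm, centred at x = 10, y = 125 mm; eyepieces lean to +x, up to 342 mm high; 32 mm column at x = 20, y = 195 mm, 303 mm tall. Not to be bumped.
- carriage: Captive aluminium slide carriage, 90 (x) by 200 (y) mm, 0.5 to 0.9 kg, with two mounted slides at its +y end. Origin at the centre of its underside, 18 mm above the desk; axes as the base's. Origin starts at about base y = -50 mm (locked, a few mm of play) and belongs at base y = +40. Unlocked it runs from y = -60 to +55 between end stops. Sliding takes a few newtons.
- carriage_notch (a point): Middle of the mouth of the carriage's notch nearer the grip, at x = -36, y = -80 mm in the carriage's frame, 46 mm above the desk. The bar along the carriage's -x side (x = -36 to -16, top 60 mm above the desk) has two notches 20 mm wide, open to -x and upwards: this one, and one at y = +10 in which the pin starts. The pin enters only within about 5 mm of the notch's middle.
- carriage_grip (a point): Middle of the carriage's upright black grip, 85 mm above the desk, at x = 10, y = -65 mm in the carriage's frame. The grip is a plate 16 mm thick (along x) and 50 mm long (along y), standing from 48 to 105 mm above the desk; the deck around it is 48 mm and the notched bar beside it 60 mm above the desk. Pinch it across x, or push on its end.
- lock_knob (a joint): Travel of the lock knob in m: 0 fully in (locked), 0.026 fully out (out detent), along the base's x axis, outwards to -x. A spring detent holds either end: about 6 N carries it over the middle (0.013), whence it snaps on to the nearer end. The pin is clear of the carriage above 0.017; if it meets the bar instead of a notch it stops near 0.015 and springs out again when let go.
- knob_center (a point): Centre of the round black lock knob, 38 mm in diameter, 28 mm long, axis along the base's x, 46 mm above the desk, at base y = -40 mm; x = -95 when in, -121 mm when out (moves with the knob). Behind it a dark steel block (x = -75 to -54, y = -62 to -18, top 60 mm), 6 mm clear when in. Pinch its two sides from above. The 10 mm round-tipped steel pin is on the same axis.
- mug: Bystander: white ceramic mug, 82 mm across, 95 mm tall, stands right of the stage. Origin at the centre of its underside.
- slide_box: Bystander: grey slide box with white lid, 64 x 107 x 54 mm, stands in front of the stage's left half. Origin at the centre of its underside.
- calculator: Bystander: flat black calculator, 160 x 105 x 18 mm, lies to the right and in front of the stage. Origin at the centre of its underside.
- stapler: Bystander: black stapler, 140 x 36 x 48 mm, left part of the desk. Origin at the centre of its underside.
- cleaner: Bystander: white bottle, 52 mm across, 130 mm tall, right part of the desk. Origin at the centre of its underside.
Mind the look-alikes: they are no part of the job. There is more than one size of the carriage; the one meant has the size given above.

How it is judged:
By the outcome, as a careful person would: the job done as asked, in the order asked, and still so for the second after the job is handed in, with the robot touching nothing.
It also fails if it takes over 56 s, if anything falls off the work surface, if the arm or the gripper's body presses on something with over 40 N, if the wrist force passes 120 N, or if a joint passes its speed limit or range.

## Robot

A 6-joint arm with a two-finger parallel gripper is mounted at the origin on the work surface. World frame = base frame: x ahead of the robot, y to its left, z up, the work surface at z = 0. Lengths are in m, angles in rad, forces in N, time in s.
With the tool pointing down it reaches from about 0.275 to 0.85 m from the base axis. Payload 19 kg.
Tool frame: the origin (TCP) lies midway between the tips of the shut fingers; the grasp point (between the pads) lies 19 mm behind it; z points along the fingers, y is the line along which they close (so a half turn about z gives the same grasp; the last joint's range is limited). The gripper opens to 85 mm and grips with 20 to 120 N. Pads are 22 mm wide; open, the fingers measure 114 mm over their backs; the gripper's body (76 mm by 85 mm) begins 54 mm behind the grasp point. The pads swing forward as they close: fully open they stand 13 mm farther back than shut.
Start: joints at [-1.454, 0.15, 1.437, -0, 1.554, -0.134], TCP at [0.143, -0.557, 0.231] pointing down, gripper open.
Joint ranges: [-2.8, 2.8], [-0.68, 2.1], [0.12, 2.68], [-1.39, 4.53], [0.16, 2.79], [-2.81, 2.81]. Speed limits (rad/s): [1.89, 1.89, 2.22, 3.01, 3.01, 3.01].

## Interface

Orientations are given as a rotation vector (axis times angle).
In Python, from plant import r gives the robot as it stands.
- The arm moves only by the tool send_rows, never from a script. Its argument "rows" is a list of rows, each an object of numbers: "tx", "ty", "tz": the shift along the world's x, y, z in mm; "wx", "wy", "wz": the turn, a rotation vector about the world's x, y, z in degrees; "grip": the opening in per cent of the stroke, from 0 (shut) to 100 (fully open). In form: [{"tx": .., "ty": .., "tz": .., "wx": .., "wy": .., "wz": .., "grip": ..}, ...]. A call has exactly 8 rows; each row is the pose to reach, as a shift and turn from the pose commanded when the call began; what a row does not reach only later rows make up. A row lasts 1/10 s, in which the tool goes at most 50 mm and 8.59 degrees, less where a joint would pass 70% of its speed; a pose out of reach is approached as far as the arm can. A call with a gripper value outside its range is refused whole. The fingers move at their own pace and stop on an object; "squeeze" is the grip in N (left out, the last holds). Time passes only in rows, so rows that repeat a pose let the fingers close, or fill a call up. It gives the time, the measured TCP pose, the force, the opening and the grip force at its end, in the units of the state.
- r.get_state(): the state, without advancing time (a new reading comes with each control period).
- r.snapshot(name): name is "scene" or "top"; returns a dict with "img" (384x512x3 uint8, red, green, blue), "K" (3x3 intrinsics, pixels), "world_to_cam" (4x4, takes a point from world to camera coordinates). Camera axes: x right, y down, z forward; pixel columns grow to the right and rows downward; lengths in m; the calibration is good to about 2 mm. A picture is of the moment at which its call begins. There is no depth.
- r.job_done(): hands the job in; it is judged then, once.
The state is a dict: "time_s": time; "joints": joint angles; "qd": joint speeds; "joint_efforts": joint torques, N m; "tcp_pos": TCP position; "orientation": TCP orientation; "wrist_force": force on the tool from outside, world axes, zero at the start; "wrist_torque": the same for the moment, N m; "width": finger opening in m; "grip_force": force on a finger pad.
Only numpy, scipy, OpenCV 4.12 (cv2) and the standard library are available. Lean on these libraries where they do the work, as an engineer would, in place of code of your own. Each camera call takes 0.05 s, during which the arm holds its last target. There are 200 camera calls.

## Working session

There is one attempt and no reset: what is moved stays moved. The work goes in short steps, Python scripts to look and compute and a tool call to move; the robot and the scene stay as the last step left them, time stands still between calls to the robot, and variables do not carry over. Pictures are saved under pics/ and viewed, at most 10 in all, crops included, and the job is handed in when it is done.

Besides the shell and the picture viewer there is one more tool, called after "Call:" as name(argument=value, ...) on one line, values as JSON. send_rows: Moves the arm, as the interface text tells. Its arguments: {"type":"object","properties":{"rows":{"type":"array"},"squeeze":{"type":"number"}},"required":["rows"]}

```bash
mkdir -p pics; python3 - <<'E'
from plant import r
import cv2,numpy as np
for n in("scene","top"):
    s=r.snapshot(n); cv2.imwrite(f"pics/{n}0.png",s["img"][:,:,::-1]); np.savez(f"{n}0.npz",**s)
    print(n,s["K"].round(1).tolist(),s["world_to_cam"].round(3).tolist())
st=r.get_state();print(st)
E
```

```text
scene [[405.4, 0.0, 248.8], [0.0, 405.4, 193.6], [0.0, 0.0, 1.0]] [[0.83, 0.557, -0.008, -0.395], [0.447, -0.675, -0.587, -0.15], [-0.333, 0.484, -0.809, 1.323], [0.0, 0.0, 0.0, 1.0]]
top [[423.7, 0.0, 256.0], [0.0, 423.7, 186.8], [0.0, 0.0, 1.0]] [[0.022, -1.0, -0.0, 0.005], [-0.988, -0.022, -0.153, 0.475], [0.153, 0.004, -0.988, 1.46], [0.0, 0.0, 0.0, 1.0]]
{'time_s': 0.1, 'joints': array([-1.45403125e+00,  1.50928287e-01,  1.43792356e+00,  6.30360761e-06,
        1.55383165e+00, -1.33989307e-01]), 'qd': array([-7.73371521e-04,  7.63207036e-04, -1.07510675e-03,  2.70722082e-05,
       -4.88771570e-04,  2.35522764e-04]), 'joint_efforts': array([ 2.93518271e-03, -7.14382410e+01, -5.71793175e+01, -2.95935261e-04,
        7.08135092e-03, -7.33143764e-06]), 'tcp_pos': array([ 0.14264054, -0.55680059,  0.23076184]), 'orientation': array([-3.11585077e+00, -3.92716366e-01, -2.46479141e-05]), 'wrist_force': array([-0.43113773, -0.45218506,  0.13239483]), 'wrist_torque': array([-0.005175  ,  0.0085278 ,  0.00945489]), 'grip_force': 0.0, 'width': 0.08571997674267506}
```

View pics/scene0.png

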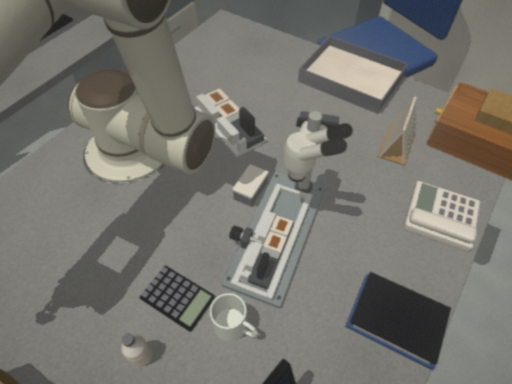

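View pics/top0.png

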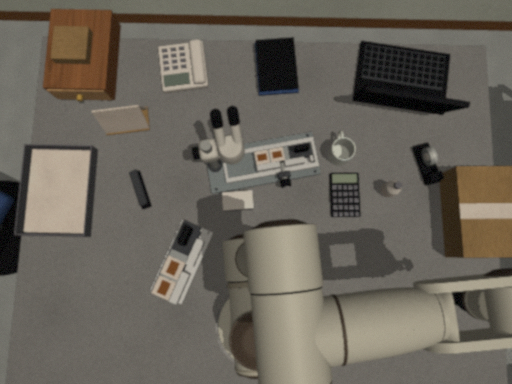

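The scene view shows the fixed stage with its black knob at about (240,236), its grip at (264,268) and the microscope at (305,155). The top view has the knob at (284,180), the grip at (300,150) and the microscope at (225,145).

Possible look-alikes in the top view:
- **Carriage:** the loose one at (180,265), scene (230,118), has slides and a grip but no base, rails or microscope. I choose the one on the base at (275,158).
- **Knob:** the tape dispenser or stapler at (428,160) and the eyepieces at (225,118) are also black. I choose the knob at (284,180).

I'll check the choice in one close crop.

```bash
python3 - <<'E'
import cv2,numpy as np
a=np.load("top0.npz")["img"][120:220,190:335,::-1]; b=np.load("scene0.npz")["img"][170:310,210:340,::-1]
A=cv2.resize(a,None,fx=4,fy=4,interpolation=2);B=cv2.resize(b,None,fx=4,fy=4,interpolation=2)[:, :]
c=np.zeros((600,800,3),np.uint8)
A=cv2.resize(a,(406,280),interpolation=2);B=cv2.resize(b,(390,420),interpolation=2)
c[:280,:406]=A;c[:420,408:798]=B
cv2.imwrite("pics/crop.png",c[:420])
E
```

```text
(no output)
```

View pics/crop.png

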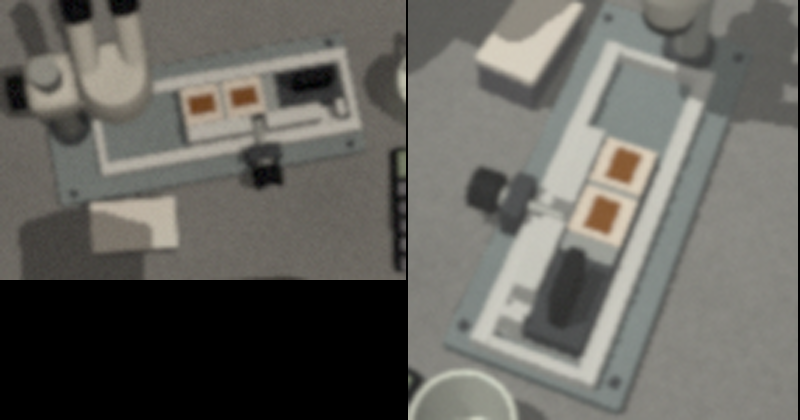

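```bash
cat > h.py <<'E'
import cv2,numpy as np
def ray(s,px,z):
    s_R=s["world_to_cam"][:3,:3];t=s["world_to_cam"][:3,3]
    px=np.atleast_2d(np.float64(px)); d=np.c_[px,np.ones(len(px))]@np.linalg.inv(s["K"]).T@s_R
    o=-s_R.T@t; return o+d*((z-o[2])/d[:,2])[:,None]
def proj(s,P):
    c=np.atleast_2d(P)@s["world_to_cam"][:3,:3].T+s["world_to_cam"][:3,3]; u=c@s["K"].T; return u[:,:2]/u[:,2:]
E
python3 - <<'E'
from h import *
for n,roi in(("top",(130,200,200,330)),("scene",(165,310,220,330))):
    s=np.load(n+"0.npz");im=s["img"];h=cv2.cvtColor(im,cv2.COLOR_RGB2HSV).astype(int)
    print(n,[h[y,x].tolist() for x,y in ([(222,183),(305,141),(315,165)] if n=="top" else [(225,278),(258,212),(305,240)])])
    y0,y1,x0,x1=roi; m=np.zeros(im.shape[:2],np.uint8)
    sub=h[y0:y1,x0:x1]; m[y0:y1,x0:x1]=((sub[...,0]>75)&(sub[...,0]<115)&(sub[...,1]>20)&(sub[...,2]>70))*255
    m=cv2.morphologyEx(m,cv2.MORPH_OPEN,np.ones((2,2)))
    k,l,st,c=cv2.connectedComponentsWithStats(m); print(st[st[:,4]>60].tolist())
    big=np.isin(l,[i for i in range(1,k) if st[i,4]>150])
    ys,xs=np.nonzero(big); W=ray(s,np.c_[xs,ys],.018)[:,:2].astype(np.float32)
    rc=cv2.minAreaRect(W*1000); print(rc,(cv2.boxPoints(rc)).round(0).tolist())
    o=im.copy();o[big]=(255,0,0);o=o[y0:y1,x0:x1,::-1]
    cv2.imwrite(f"pics/m_{n}.png",cv2.resize(o,None,fx=4,fy=4,interpolation=0))
a=cv2.imread("pics/m_top.png");b=cv2.imread("pics/m_scene.png");b=cv2.resize(b,None,fx=.5,fy=.5)
c=np.zeros((600,800,3),np.uint8);c[:280,:520]=a;c[290:290+b.shape[0],:b.shape[1]]=b;cv2.imwrite("pics/m.png",c)
E
```

```text
top [[55, 13, 115], [20, 23, 165], [22, 23, 169]]
[[0, 0, 512, 384, 196608]]
((0.0, 0.0), (0.0, 0.0), 0.0) [[0.0, 0.0], [0.0, 0.0], [0.0, 0.0], [0.0, 0.0]]
scene [[75, 12, 131], [75, 14, 141], [68, 10, 107]]
[[0, 0, 512, 384, 196608]]
((0.0, 0.0), (0.0, 0.0), 0.0) [[0.0, 0.0], [0.0, 0.0], [0.0, 0.0], [0.0, 0.0]]
```

View pics/m.png

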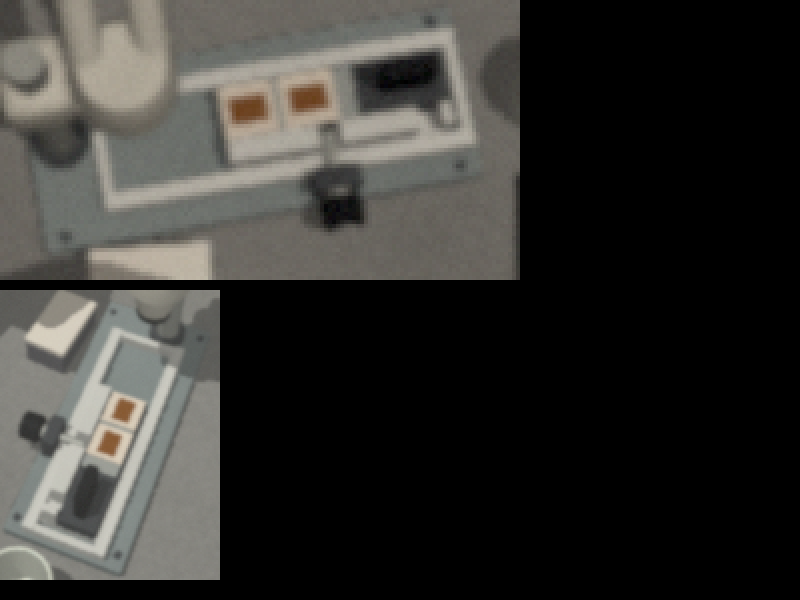

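The crop confirms the choice: the base plate is grey-green, with rails, knob and grip. The mask came out empty because the plate's saturation is low, so I'll use G−R after blurring instead.

```bash
python3 - <<'E'
from h import *
from scipy.optimize import least_squares
def wp(p,q): # base->world
    c,s_=np.cos(q[2]),np.sin(q[2]); p=np.atleast_2d(p).astype(float)
    return np.c_[q[0]+c*p[:,0]-s_*p[:,1],q[1]+s_*p[:,0]+c*p[:,1],p[:,2]]
cs=[];
for n,roi in(("top",(125,200,200,330)),("scene",(165,310,215,335))):
    s=np.load(n+"0.npz");im=cv2.GaussianBlur(s["img"],(3,3),0).astype(int)
    y0,y1,x0,x1=roi; m=np.zeros(im.shape[:2],np.uint8)
    sub=im[y0:y1,x0:x1]; m[y0:y1,x0:x1]=((sub[...,1]-sub[...,0]>4)&(sub[...,1]>75))*255
    k,l,st,c=cv2.connectedComponentsWithStats(m); big=np.isin(l,[i for i in range(1,k) if st[i,4]>150])
    print(n,st[1:][st[1:,4]>60].tolist())
    ys,xs=np.nonzero(big); W=ray(s,np.c_[xs,ys],.018)[:,:2].astype(np.float32)
    rc=cv2.minAreaRect(W*1000); print(rc,cv2.boxPoints(rc).round(0).tolist())
    # dark knob, orange slides
    v=s["img"].max(2); 
    hs=cv2.cvtColor(s["img"],cv2.COLOR_RGB2HSV)
    o=np.zeros_like(v);o[y0:y1,x0:x1]=((hs[...,1]>150)&(hs[...,0]<20)&(v>90))[y0:y1,x0:x1]
    k,l,st,c=cv2.connectedComponentsWithStats(o)
    print("orange",[(c[i].round(1).tolist(),int(st[i,4]),(ray(s,c[i],.05)*1000).round(1).tolist()) for i in range(1,k) if st[i,4]>15])
    o[:]=0;o[y0:y1,x0:x1]=(v<45)[y0:y1,x0:x1]
    k,l,st,c=cv2.connectedComponentsWithStats(o)
    for i in range(1,k):
        if st[i,4]>15: print("dark",c[i].round(1).tolist(),st[i].tolist(),(ray(s,c[i],.06)*1000).round(1).tolist(),(ray(s,c[i],.1)*1000).round(1).tolist())
    p=sub.copy()
    z=s["img"].copy();z[big]=(255,0,0);z=z[y0:y1,x0:x1,::-1];cv2.imwrite(f"pics/m_{n}.png",z)
a=cv2.imread("pics/m_top.png");b=cv2.imread("pics/m_scene.png")
c=np.zeros((150,260,3),np.uint8);c[:75,:130]=a;c[:145,132:252]=b;cv2.imwrite("pics/m2.png",cv2.resize(c,None,fx=3,fy=3,interpolation=0))
E
```

```text
top []
((0.0, 0.0), (0.0, 0.0), 0.0) [[0.0, 0.0], [0.0, 0.0], [0.0, 0.0], [0.0, 0.0]]
orange [([276.8, 154.1], 25, [[592.1, -55.9, 50.0]]), ([261.7, 156.8], 24, [[581.4, -2.8, 50.0]])]
dark [216.4, 125.8] [212, 125, 10, 3, 25] [[688.0, 160.5, 60.0]] [[675.9, 156.4, 100.0]]
dark [300.1, 148.3] [290, 144, 20, 10, 138] [[612.4, -137.4, 60.0]] [[602.4, -133.4, 100.0]]
dark [284.2, 181.6] [278, 175, 13, 12, 74] [[492.1, -82.7, 60.0]] [[485.4, -80.1, 100.0]]
scene [[249, 172, 46, 59, 546], [222, 184, 100, 123, 1429], [272, 192, 31, 30, 565]]
((575.1253051757812, -9.845245361328125), (158.90850830078125, 398.9549865722656), 11.66814136505127) [[457.0, 169.0], [538.0, -221.0], [693.0, -189.0], [613.0, 202.0]]
orange [([281.3, 225.1], 35, [[583.3, -3.8, 50.0]]), ([274.6, 241.3], 40, [[594.6, -55.7, 50.0]])]
```

View pics/m2.png

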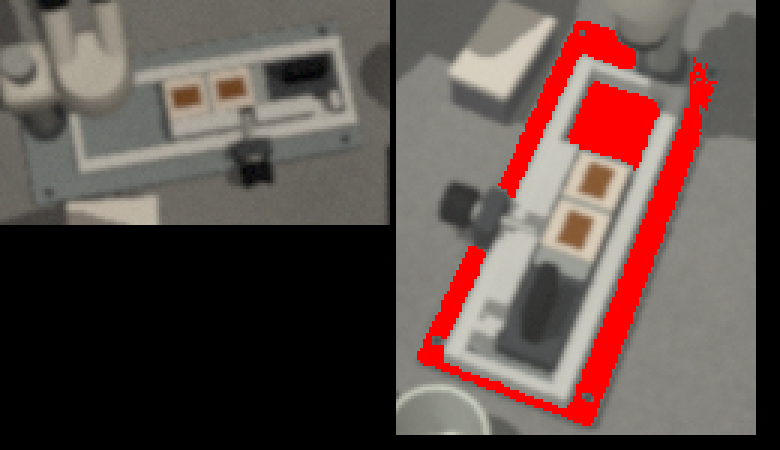

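```bash
python3 - <<'E'
from h import *
def wp(p,q):
    c,s_=np.cos(q[2]),np.sin(q[2]); p=np.atleast_2d(p).astype(float)
    return np.c_[q[0]+c*p[:,0]-s_*p[:,1],q[1]+s_*p[:,0]+c*p[:,1],p[:,2]]/1000
q=(580.2,-34.3,np.radians(11.65))
c=np.zeros((450,800,3),np.uint8);x=0
for n,roi in(("top",(125,200,200,330)),("scene",(165,310,215,335))):
    s=np.load(n+"0.npz");y0,y1,x0,x1=roi
    im=cv2.resize(s["img"][y0:y1,x0:x1,::-1],None,fx=3,fy=3,interpolation=cv2.INTER_CUBIC)
    def P(pts): return np.int32((proj(s,wp(pts,q))+.5-[x0,y0])*3)
    def L(pts,col): cv2.polylines(im,[P(pts)],True,col,1)
    L([(-80,-175,18),(80,-175,18),(80,225,18),(-80,225,18)],(0,0,255))
    L([(-54,-62,60),(-54,-18,60),(-75,-18,60),(-75,-62,60)],(0,255,0))
    a=np.linspace(0,6.28,24)
    for X in(-81,-109): L([(X,-40+19*np.cos(t),46+19*np.sin(t)) for t in a],(0,255,255))
    L([(2,-140,105),(18,-140,105),(18,-90,105),(2,-90,105)],(255,0,255))
    c[:im.shape[0],x:x+im.shape[1]]=im; x+=im.shape[1]+4
cv2.imwrite("pics/ov.png",c)
E
```

```text
(no output)
```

View pics/ov.png

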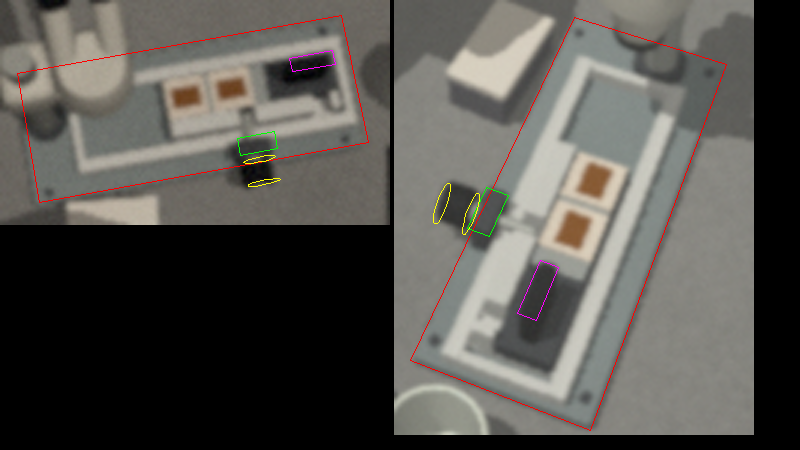

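The rectangle's yaw is off because outlier pixels skewed it. The four plate screws are clear in the scene view at overlay (578,33), (709,72), (434,341) and (585,398), and three show in the top view at (48,192), (345,139) and (322,30). I'll use those.

```bash
python3 - <<'E'
from h import *
def ref(s,p):
    g=255-s["img"].min(2).astype(float); x,y=np.int32(np.round(p)); w=g[y-3:y+4,x-3:x+4]; w=np.clip(w-np.median(w)-6,0,None)
    Y,X=np.mgrid[y-3:y+4,x-3:x+4]; return np.array([(w*X).sum(),(w*Y).sum()])/w.sum()
S={}
for n,x0,y0,off,pts in(("scene",215,165,394,[(578,33),(709,72),(585,398),(434,341)]),("top",200,125,0,[(48,192),(322,30),(345,139)])):
    s=np.load(n+"0.npz"); px=[ref(s,((u-off)/3+x0-.5,v/3+y0-.5)) for u,v in pts]
    W=ray(s,px,.018)[:,:2]*1000; S[n]=W; print(n,np.round(px,1).tolist(),W.round(1).tolist())
W=S["scene"]; print("centre",W.mean(0), "sides",[np.linalg.norm(W[i]-W[(i+1)%4]).round(1) for i in range(4)])
for d in(W[0]-W[3],W[1]-W[2],S["top"][0]-S["top"][2]): print("yaw",np.degrees(np.arctan2(-d[0],d[1])),np.hypot(*d))
# knob, grip dark blobs
s=np.load("scene0.npz"); v=s["img"].max(2); print(v[228:242,230:256:2])
E
```

```text
scene [[275.6, 175.1], [319.7, 188.9], [278.4, 297.1], [228.1, 278.0]] [[468.4, 156.3], [604.2, 183.9], [676.5, -168.1], [543.6, -196.0]]
top [[216.0, 188.9], [306.9, 134.7], [314.8, 171.3]] [[467.5, 158.0], [674.7, -166.2], [539.2, -195.2]]
centre [573.19322722  -5.95270512] sides [np.float64(138.6), np.float64(359.4), np.float64(135.9), np.float64(360.2)]
yaw 12.040112131778006 360.1986837994924
yaw 11.605011700302255 359.35981291764466
yaw 11.473534234381791 360.4515724106722
[[123  69  53  54  55  61  96 127  99  92 106 127 142]
 [115  61  54  54  52  52  76 112  87  84  86 109 148]
 [102  60  57  56  55  53  68  98  82  82  83  98 154]
 [ 88  58  56  55  56  53  79  89  81  83  81  92 159]
 [ 75  55  58  58  58  59 109  90  84  83  80  87 148]
 [ 70  54  56  56  56  77 130  91  84  82  77  83 138]
 [ 63  50  54  55  56  95 137  90  83  83  73  87 146]
 [ 60  53  53  55  53 108 130  86  84  82  73 102 165]
 [ 61  53  51  53  53 113 108  82  83  80  91 121 174]
 [ 65  52  51  54  52 107  95  83  84  80 127 150 169]
 [ 85  60  52  53  51  87  85  81  83  78 146 170 167]
 [119  92  67  53  53  72  85  83  82  75 138 166 175]
 [132 122  96  63  60  72  79  82  80  72 118 148 163]
 [134 132 112  81  81  78  73  80  79  71 122 143 151]]
```

```bash
cat >> h.py <<'E'
Q=(577.2,-29.5,np.radians(11.7))
def wp(p,q=Q):
    c,s_=np.cos(q[2]),np.sin(q[2]); p=np.atleast_2d(p).astype(float)
    return np.c_[q[0]+c*p[:,0]-s_*p[:,1],q[1]+s_*p[:,0]+c*p[:,1],p[:,2]]/1000
E
python3 - <<'E'
from h import *
a=np.linspace(0,6.28,24)
kn=[(X,-40+19*np.cos(t),46+19*np.sin(t)) for X in(-81,-109) for t in a]
for n in("top","scene"):
    s=np.load(n+"0.npz");h=proj(s,wp(kn)); print(n,"knob pred bbox",h.min(0).round(1),h.max(0).round(1),"block top",proj(s,wp([(-54,-62,60),(-54,-18,60),(-75,-18,60),(-75,-62,60)])).round(1).tolist())
    g=[(x,y,105) for x in(2,18) for y in(-140,-90)]; print("grip top",proj(s,wp(g)).round(1).tolist())
s=np.load("top0.npz");v=s["img"].max(2)
print(v[164:190,274:298])
print(s["img"].max(2)[140:156,286:316])
print(np.load("scene0.npz")["img"].max(2)[250:284,252:282:2])
E
```

```text
top knob pred bbox [279.3 177.1] [291.5 187.4] block top [[289.6, 169.1], [277.3, 171.4], [278.4, 177.2], [290.8, 174.9]]
grip top [[309.8, 146.7], [295.5, 149.3], [308.9, 142.2], [294.6, 144.8]]
scene knob pred bbox [227.8 223.8] [243.1 240.7] block top [[246.5, 241.4], [252.9, 227.9], [245.5, 225.3], [239.0, 238.8]]
grip top [[255.6, 266.8], [263.2, 249.3], [262.0, 269.1], [269.4, 251.5]]
[[170 173 174 170 170 152 129 119 129 116 113 133 161 163 159 155 148 144
  140 134 127 120 120 122]
 [170 172 172 169 167 155 131 120 122 118 114 117 136 134 138 125 126 124
  126 126 132 135 136 144]
 [166 163 163 159 149 143 123 117 124 125 120 118 121 127 131 131 135 137
  148 154 156 160 164 167]
 [142 138 135 131 126 119 116 116 123 129 134 140 142 150 155 157 162 163
  170 171 175 176 175 175]
 [119 121 125 130 135 135 124 117 123 136 146 158 165 170 170 168 173 174
  177 177 178 175 177 173]
 [135 140 152 157 158 157 139 117 123 138 148 163 164 165 168 168 170 171
  173 170 170 165 164 157]
 [161 161 167 169 167 160 139 113 110 124 131 131 131 133 132 135 143 151
  147 143 142 136 132 123]
[... 5364 characters left out ...]
2 197]
 [ 89  81  71  52  48  48  55  63  65  69  79 134 196 203 191]
 [ 85  83  71  53  51  51  56  63  63  75  81 157 197 202 179]
 [ 84  83  69  52  51  48  57  66  64  75  89 172 199 202 171]
 [ 84  82  70  51  50  52  60  63  67  76 103 185 201 200 158]
 [ 82  83  74  52  51  53  63  68  74  79 118 192 201 199 142]
 [ 82  84  81  65  53  56  69  77  80  80 135 196 203 192 125]
 [ 83  83  81  77  67  70  78  82  80  82 158 198 203 188 116]
 [ 78  81  83  82  80  79  82  82  83  87 174 201 200 178 113]
 [ 73  78  81  82  83  81  82  83  79 103 186 202 201 163 113]
 [ 67  68  77  78  82  80  82  82  80 117 192 201 198 142 119]
 [ 75  67  68  74  79  82  82  81  79 135 195 201 193 127 116]]
```

Screw fit: 360 × 137 mm in both views, centre about (572,−5), yaw about 11.7°. That puts the base origin near (577,−29.5). The knob and block silhouettes agree to about 2 mm, so the knob is at roughly (493,−87,46). Next I move above it.

Call:
send_rows(rows=[{"tx":15,"ty":20,"tz":0,"wx":0,"wy":0,"wz":0,"grip":100},{"tx":40,"ty":55,"tz":0,"wx":0,"wy":0,"wz":0,"grip":100},{"tx":65,"ty":90,"tz":0,"wx":0,"wy":0,"wz":0,"grip":100},{"tx":90,"ty":125,"tz":0,"wx":0,"wy":0,"wz":-1,"grip":100},{"tx":115,"ty":160,"tz":0,"wx":0,"wy":0,"wz":-1,"grip":100},{"tx":140,"ty":195,"tz":0,"wx":0,"wy":0,"wz":-2,"grip":100},{"tx":165,"ty":230,"tz":0,"wx":0,"wy":0,"wz":-2.7,"grip":100},{"tx":190,"ty":265,"tz":0,"wx":0,"wy":0,"wz":-2.7,"grip":100}])

```text
time_s: 0.9
tcp_pos: [0.3333, -0.2904, 0.2312]
orientation: [-3.125, -0.318, -0.0]
wrist_force: [1.1, -1.6, -0.1]
width: 0.0852
grip_force: 0.0
```

Call:
send_rows(rows=[{"tx":25,"ty":35,"tz":-10,"wx":0,"wy":0,"wz":0,"grip":90},{"tx":50,"ty":70,"tz":-20,"wx":0,"wy":0,"wz":0,"grip":90},{"tx":75,"ty":100,"tz":-35,"wx":0,"wy":0,"wz":0,"grip":90},{"tx":100,"ty":130,"tz":-50,"wx":0,"wy":0,"wz":0,"grip":90},{"tx":125,"ty":160,"tz":-65,"wx":0,"wy":0,"wz":0,"grip":90},{"tx":145,"ty":185,"tz":-80,"wx":0,"wy":0,"wz":0,"grip":90},{"tx":160,"ty":205,"tz":-90,"wx":0,"wy":0,"wz":0,"grip":90},{"tx":160,"ty":205,"tz":-90,"wx":0,"wy":0,"wz":0,"grip":90}])

```text
time_s: 1.7
tcp_pos: [0.4931, -0.0846, 0.1394]
orientation: [-3.123, -0.323, 0.004]
wrist_force: [0.2, -0.1, -0.1]
width: 0.0772
grip_force: 0.0
```

Call:
send_rows(rows=[{"tx":0,"ty":-1,"tz":-15,"wx":0,"wy":0,"wz":0,"grip":90},{"tx":0,"ty":-2,"tz":-32,"wx":0,"wy":0,"wz":0,"grip":90},{"tx":0,"ty":-2,"tz":-48,"wx":0,"wy":0,"wz":0,"grip":90},{"tx":0,"ty":-2,"tz":-64,"wx":0,"wy":0,"wz":0,"grip":90},{"tx":0,"ty":-2,"tz":-80,"wx":0,"wy":0,"wz":0,"grip":90},{"tx":0,"ty":-2,"tz":-95,"wx":0,"wy":0,"wz":0,"grip":90},{"tx":0,"ty":-2,"tz":-105,"wx":0,"wy":0,"wz":0,"grip":90},{"tx":0,"ty":-2,"tz":-112,"wx":0,"wy":0,"wz":0,"grip":90}])

```text
time_s: 2.5
tcp_pos: [0.4924, -0.0893, 0.0288]
orientation: [-3.125, -0.319, 0.001]
wrist_force: [0.7, 0.1, 0.1]
width: 0.0765
grip_force: 0.0
```

```bash
python3 - <<'E'
from plant import r
from h import *
c=np.zeros((400,800,3),np.uint8)
for n,(x0,y0),x in(("scene",(200,200),0),("top",(240,135),400)):
    s=r.snapshot(n);np.savez(n+"1.npz",**s)
    c[:,x:x+400]=cv2.resize(s["img"][y0:y0+80,x0:x0+80,::-1],(400,400),interpolation=2)
cv2.imwrite("pics/g1.png",c); st=r.get_state(); print(st["tcp_pos"],st["wrist_force"])
E
```

```text
[ 0.49230234 -0.08908344  0.02873815] [ 0.4216533   0.53426811 -0.07504287]
```

View pics/g1.png

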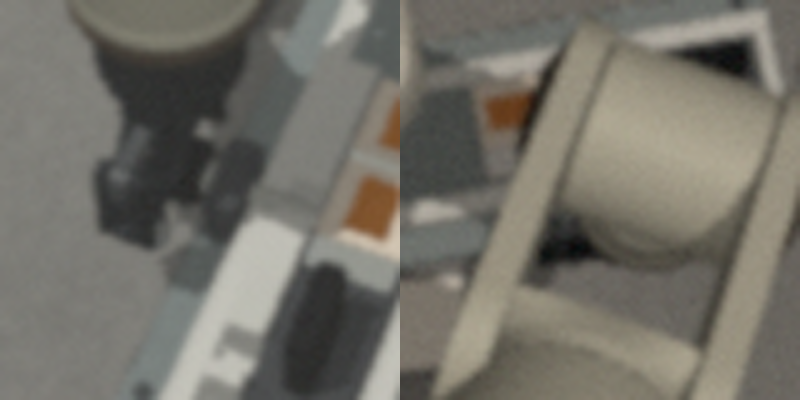

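The scene crop shows the fingers straddling the knob at about (130–190,190), in front of the block at (235,185). I shift +2 mm in y and close.

Call:
send_rows(rows=[{"tx":0,"ty":2,"tz":0,"wx":0,"wy":0,"wz":0,"grip":60},{"tx":0,"ty":2,"tz":0,"wx":0,"wy":0,"wz":0,"grip":50},{"tx":0,"ty":2,"tz":0,"wx":0,"wy":0,"wz":0,"grip":40},{"tx":0,"ty":2,"tz":0,"wx":0,"wy":0,"wz":0,"grip":30},{"tx":0,"ty":2,"tz":0,"wx":0,"wy":0,"wz":0,"grip":30},{"tx":0,"ty":2,"tz":0,"wx":0,"wy":0,"wz":0,"grip":30},{"tx":0,"ty":2,"tz":0,"wx":0,"wy":0,"wz":0,"grip":30},{"tx":0,"ty":2,"tz":0,"wx":0,"wy":0,"wz":0,"grip":30}], squeeze=40)

```text
time_s: 3.4
tcp_pos: [0.493, -0.0871, 0.0301]
orientation: [3.125, 0.32, 0.002]
wrist_force: [-1.6, 0.6, 6.5]
width: 0.0371
grip_force: 39.3
```

Call:
send_rows(rows=[{"tx":-3,"ty":-0.6,"tz":0,"wx":0,"wy":0,"wz":0,"grip":30},{"tx":-7,"ty":-1.4,"tz":0,"wx":0,"wy":0,"wz":0,"grip":30},{"tx":-12,"ty":-2.5,"tz":0,"wx":0,"wy":0,"wz":0,"grip":30},{"tx":-17,"ty":-3.5,"tz":0,"wx":0,"wy":0,"wz":0,"grip":30},{"tx":-21,"ty":-4.4,"tz":0,"wx":0,"wy":0,"wz":0,"grip":30},{"tx":-24,"ty":-5,"tz":0,"wx":0,"wy":0,"wz":0,"grip":30},{"tx":-25.5,"ty":-5.3,"tz":0,"wx":0,"wy":0,"wz":0,"grip":30},{"tx":-25.5,"ty":-5.3,"tz":0,"wx":0,"wy":0,"wz":0,"grip":30}])

```text
time_s: 4.2
tcp_pos: [0.4675, -0.0924, 0.0301]
orientation: [3.125, 0.319, 0.003]
wrist_force: [-0.6, 1.1, 9.0]
width: 0.0367
grip_force: 40.4
```

Call:
send_rows(rows=[{"tx":0,"ty":0,"tz":0,"wx":0,"wy":0,"wz":0,"grip":60},{"tx":0,"ty":0,"tz":0,"wx":0,"wy":0,"wz":0,"grip":90},{"tx":0,"ty":0,"tz":0,"wx":0,"wy":0,"wz":0,"grip":90},{"tx":0,"ty":0,"tz":15,"wx":0,"wy":0,"wz":0,"grip":90},{"tx":0,"ty":0,"tz":40,"wx":0,"wy":0,"wz":0,"grip":90},{"tx":-10,"ty":-20,"tz":75,"wx":0,"wy":0,"wz":0,"grip":60},{"tx":-20,"ty":-50,"tz":110,"wx":0,"wy":0,"wz":0,"grip":30},{"tx":-20,"ty":-80,"tz":120,"wx":0,"wy":0,"wz":0,"grip":0}])

```text
time_s: 5.0
tcp_pos: [0.4474, -0.1735, 0.153]
orientation: [3.123, 0.321, 0.006]
wrist_force: [1.2, -0.2, -0.7]
width: 0.0338
grip_force: 0.0
```

```bash
python3 - <<'E'
from plant import r
from h import *
c=np.zeros((400,800,3),np.uint8)
for n,(x0,y0),x in(("scene",(200,210),0),("top",(250,135),400)):
    s=r.snapshot(n);np.savez(n+"2.npz",**s)
    c[:,x:x+400]=cv2.resize(s["img"][y0:y0+80,x0:x0+80,::-1],(400,400),interpolation=2)
    print(n,proj(s,wp([(-135,-40,46),(-109,-40,46)])).round(1).tolist(), proj(s,wp([(10,-140,85)])).round(1).tolist())
cv2.imwrite("pics/g2.png",c); st=r.get_state(); print(st["tcp_pos"],st["wrist_force"])
E
```

```text
scene [[221.8, 227.4], [230.7, 230.5]] [[258.7, 271.6]]
top [[287.6, 193.4], [286.2, 186.2]] [[308.7, 145.9]]
[ 0.44756852 -0.17526736  0.15116188] [ 0.02533047 -0.22508656  0.01452365]
```

View pics/g2.png

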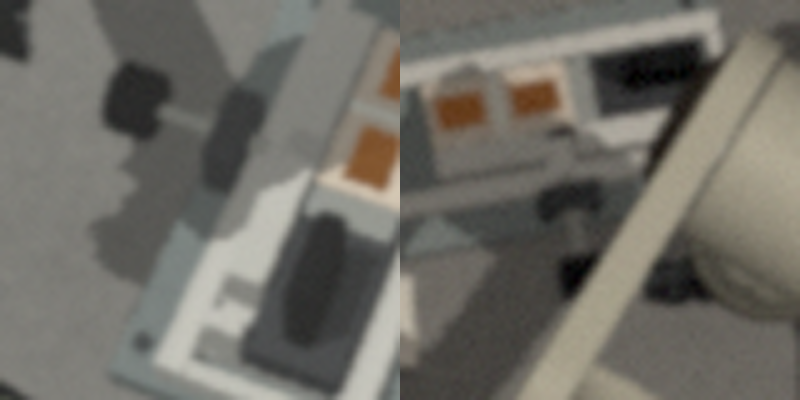

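The knob is out: the scene crop shows it at (138,100) with its shaft exposed, matching the prediction. Before I bring the shut fingers down behind the grip, I'll locate the mug.

```bash
python3 - <<'E'
from h import *
s=np.load("top0.npz");g=cv2.resize(s["img"][125:175,315:370].max(2),None,fx=4,fy=4,interpolation=2)
c=cv2.HoughCircles(g,cv2.HOUGH_GRADIENT,1,50,param1=80,param2=20,minRadius=36,maxRadius=64);print(c)
x,y,R=c[0,0]; p=np.array([x,y])/4-.375+[315,125]; print(p,R/4,ray(s,[p,p+[0,R/4]],.095)*1000)
print("tool target", wp([(10,-175,80),(10,-154.5,80),(10,-64.5,80)])*1000)
E
```

```text
[[[112.5  98.5  43.5]]]
[342.75 149.25] 10.875 [[ 603.62586376 -280.6316813    95.        ]
 [ 565.37311082 -280.27663654   95.        ]]
tool target [[ 622.48000479 -198.83611891   80.        ]
 [ 618.32286524 -178.76205129   80.        ]
 [ 600.07200866  -90.63199833   80.        ]]
```

Call:
send_rows(rows=[{"tx":10,"ty":0,"tz":10,"wx":0,"wy":0,"wz":0,"grip":0},{"tx":30,"ty":0,"tz":15,"wx":0,"wy":0,"wz":0,"grip":0},{"tx":55,"ty":-4,"tz":15,"wx":0,"wy":0,"wz":0,"grip":0},{"tx":85,"ty":-8,"tz":15,"wx":0,"wy":0,"wz":0,"grip":0},{"tx":115,"ty":-14,"tz":15,"wx":0,"wy":0,"wz":0,"grip":0},{"tx":145,"ty":-20,"tz":15,"wx":0,"wy":0,"wz":0,"grip":0},{"tx":165,"ty":-24,"tz":15,"wx":0,"wy":0,"wz":0,"grip":0},{"tx":175,"ty":-24,"tz":15,"wx":0,"wy":0,"wz":0,"grip":0}])

```text
time_s: 5.9
tcp_pos: [0.6232, -0.1959, 0.1629]
orientation: [-3.124, -0.32, 0.002]
wrist_force: [-1.0, 0.6, -0.0]
width: 0.0004
grip_force: 0.0
```

Call:
send_rows(rows=[{"tx":0,"ty":-2,"tz":-10,"wx":0,"wy":0,"wz":0,"grip":0},{"tx":0,"ty":-2,"tz":-25,"wx":0,"wy":0,"wz":0,"grip":0},{"tx":0,"ty":-2,"tz":-40,"wx":0,"wy":0,"wz":0,"grip":0},{"tx":0,"ty":-2,"tz":-55,"wx":0,"wy":0,"wz":0,"grip":0},{"tx":0,"ty":-2,"tz":-68,"wx":0,"wy":0,"wz":0,"grip":0},{"tx":0,"ty":-2,"tz":-78,"wx":0,"wy":0,"wz":0,"grip":0},{"tx":0,"ty":-2,"tz":-84,"wx":0,"wy":0,"wz":0,"grip":0},{"tx":0,"ty":-2,"tz":-84,"wx":0,"wy":0,"wz":0,"grip":0}])

```text
time_s: 6.7
tcp_pos: [0.6219, -0.1982, 0.0794]
orientation: [-3.125, -0.319, 0.001]
wrist_force: [0.5, -0.2, -0.3]
width: 0.0001
grip_force: 0.0
```

Call:
send_rows(rows=[{"tx":-1,"ty":5,"tz":0,"wx":0,"wy":0,"wz":0,"grip":0},{"tx":-2,"ty":10,"tz":0,"wx":0,"wy":0,"wz":0,"grip":0},{"tx":-3,"ty":15,"tz":0,"wx":0,"wy":0,"wz":0,"grip":0},{"tx":-4,"ty":20,"tz":0,"wx":0,"wy":0,"wz":0,"grip":0},{"tx":-5,"ty":25,"tz":0,"wx":0,"wy":0,"wz":0,"grip":0},{"tx":-6,"ty":30,"tz":0,"wx":0,"wy":0,"wz":0,"grip":0},{"tx":-7.1,"ty":35,"tz":0,"wx":0,"wy":0,"wz":0,"grip":0},{"tx":-8.1,"ty":40,"tz":0,"wx":0,"wy":0,"wz":0,"grip":0}])

```text
time_s: 7.5
tcp_pos: [0.6142, -0.1584, 0.0807]
orientation: [3.124, 0.319, 0.001]
wrist_force: [1.5, -6.1, 0.3]
width: -0.0003
grip_force: 2.9
```

Call:
send_rows(rows=[{"tx":-1.5,"ty":7.5,"tz":0,"wx":0,"wy":0,"wz":0,"grip":0},{"tx":-3.2,"ty":15.5,"tz":0,"wx":0,"wy":0,"wz":0,"grip":0},{"tx":-5,"ty":24,"tz":0,"wx":0,"wy":0,"wz":0,"grip":0},{"tx":-6.8,"ty":33,"tz":0,"wx":0,"wy":0,"wz":0,"grip":0},{"tx":-8.7,"ty":42,"tz":0,"wx":0,"wy":0,"wz":0,"grip":0},{"tx":-10.4,"ty":50,"tz":0,"wx":0,"wy":0,"wz":0,"grip":0},{"tx":-11.6,"ty":56,"tz":0,"wx":0,"wy":0,"wz":0,"grip":0},{"tx":-12.4,"ty":60,"tz":0,"wx":0,"wy":0,"wz":0,"grip":0}])

```text
time_s: 8.3
tcp_pos: [0.6018, -0.0981, 0.0807]
orientation: [3.124, 0.32, 0.001]
wrist_force: [2.4, -6.3, 1.2]
width: 0.0
grip_force: 3.0
```

```bash
python3 - <<'E'
from plant import r
from h import *
c=np.zeros((400,800,3),np.uint8)
for n,(x0,y0),x in(("scene",(205,190),0),("top",(230,125),400)):
    s=r.snapshot(n);np.savez(n+"3.npz",**s)
    y1=80
    c[:,x:x+400]=cv2.resize(s["img"][y0:y0+80,x0:x0+80,::-1],(400,400),interpolation=2)
    hs=cv2.cvtColor(s["img"],cv2.COLOR_RGB2HSV);o=((hs[...,1]>120)&(hs[...,0]<20)&(hs[...,2]>70)).astype(np.uint8)
    o[:100]=0;o[320:]=0;o[:,:200]=0;o[:,340:]=0
    k,l,st,cc=cv2.connectedComponentsWithStats(o); print(n,[(cc[i].round(1).tolist(),int(st[i,4]),(ray(s,cc[i],.05)*1000).round(1).tolist()) for i in range(1,k) if st[i,4]>8])
    print("pin line px at z46 x=-54,-36,-16:",proj(s,wp([(-54,-40,46),(-36,-40,46),(-36,-40,60),(-16,-40,60)])).round(1).tolist())
cv2.imwrite("pics/g3.png",c)
st=r.get_state();p=st["tcp_pos"]*1000; d=p[:2]-Q[:2];print(p,"base y",-np.sin(Q[2])*d[0]+np.cos(Q[2])*d[1],st["wrist_force"])
E
```

```text
scene []
pin line px at z46 x=-54,-36,-16: [[249.8, 237.2], [256.1, 239.5], [256.1, 236.8], [263.3, 239.3]]
top [([252.9, 158.4], 30, [[574.7, 28.3, 50.0]]), ([239.9, 162.4], 20, [[559.5, 73.8, 50.0]])]
pin line px at z46 x=-54,-36,-16: [[283.2, 171.0], [282.2, 166.1], [282.4, 165.3], [281.4, 159.8]]
[601.69247636 -97.81103737  80.54419228] base y -71.85848904358465 [ 0.17506244 -0.3730304  -0.24835541]
```

View pics/g3.png

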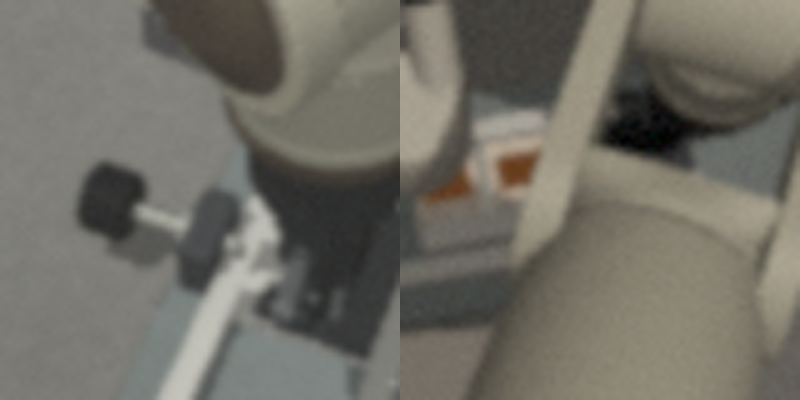

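The knob is still out and the carriage has moved, but the arm hides the notch. I'll back off to measure.

Call:
send_rows(rows=[{"tx":1.5,"ty":-7,"tz":0,"wx":0,"wy":0,"wz":0,"grip":0},{"tx":3,"ty":-15,"tz":5,"wx":0,"wy":0,"wz":0,"grip":0},{"tx":3,"ty":-18,"tz":25,"wx":0,"wy":0,"wz":0,"grip":0},{"tx":3,"ty":-18,"tz":50,"wx":0,"wy":0,"wz":0,"grip":0},{"tx":0,"ty":-25,"tz":75,"wx":0,"wy":0,"wz":0,"grip":0},{"tx":-15,"ty":-40,"tz":90,"wx":0,"wy":0,"wz":0,"grip":0},{"tx":-40,"ty":-60,"tz":100,"wx":0,"wy":0,"wz":0,"grip":0},{"tx":-70,"ty":-80,"tz":100,"wx":0,"wy":0,"wz":0,"grip":0}])

```text
time_s: 9.2
tcp_pos: [0.5316, -0.1797, 0.1819]
orientation: [3.124, 0.32, 0.003]
wrist_force: [0.6, -0.6, 0.0]
width: -0.0002
grip_force: 0.0
```

Call:
send_rows(rows=[{"tx":-30,"ty":-20,"tz":0,"wx":0,"wy":0,"wz":0,"grip":0},{"tx":-60,"ty":-45,"tz":0,"wx":0,"wy":0,"wz":0,"grip":0},{"tx":-90,"ty":-70,"tz":0,"wx":0,"wy":0,"wz":0,"grip":0},{"tx":-115,"ty":-90,"tz":0,"wx":0,"wy":0,"wz":0,"grip":0},{"tx":-130,"ty":-110,"tz":0,"wx":0,"wy":0,"wz":0,"grip":0},{"tx":-140,"ty":-120,"tz":0,"wx":0,"wy":0,"wz":0,"grip":0},{"tx":-140,"ty":-120,"tz":0,"wx":0,"wy":0,"wz":0,"grip":0},{"tx":-140,"ty":-120,"tz":0,"wx":0,"wy":0,"wz":0,"grip":0}])

```text
time_s: 10.0
tcp_pos: [0.3919, -0.2982, 0.1804]
orientation: [-3.125, -0.318, -0.0]
wrist_force: [0.7, -0.1, 0.1]
width: -0.0
grip_force: 0.0
```

```bash
cat > look.py <<'E'
import sys
from plant import r
from h import *
t=sys.argv[1]; c=np.zeros((400,800,3),np.uint8)
for n,(x0,y0),x in(("scene",(215,205),0),("top",(250,135),400)):
    s=r.snapshot(n);np.savez(n+t+".npz",**s)
    c[:,x:x+400]=cv2.resize(s["img"][y0:y0+66,x0:x0+66,::-1],(400,400),interpolation=2)
    hs=cv2.cvtColor(s["img"],cv2.COLOR_RGB2HSV);o=((hs[...,1]>120)&(hs[...,0]<20)&(hs[...,2]>60)).astype(np.uint8)
    o[:100]=0;o[320:]=0;o[:,:200]=0;o[:,340:]=0
    k,l,st,cc=cv2.connectedComponentsWithStats(o); print(n,[(cc[i].round(1).tolist(),st[i].tolist(),(ray(s,cc[i],.05)*1000).round(1).tolist()) for i in range(1,k) if st[i,4]>8])
    f=lambda p:((p+.5-[x0,y0])*400/66-[.5,.5]).round(0).tolist()
    print("crop px: pin at x=-54,-36 z46; bar edge z60 at y -50,-40,-30:",f(proj(s,wp([(-54,-40,46),(-36,-40,46)]))),f(proj(s,wp([(-36,-50,60),(-36,-40,60),(-36,-30,60)]))))
cv2.imwrite(f"pics/g{t}.png",c)
st=r.get_state();p=st["tcp_pos"]*1000;print(p)
E
python3 look.py 4
```

```text
scene [([227.6, 108.4], [222, 105, 12, 8, 58], [[196.8, 288.0, 50.0]]), ([290.7, 201.3], [287, 197, 8, 9, 50], [[564.8, 77.5, 50.0]]), ([284.5, 216.4], [280, 212, 9, 10, 59], [[576.3, 24.8, 50.0]])]
crop px: pin at x=-54,-36 z46; bar edge z60 at y -50,-40,-30: [[213.0, 198.0], [252.0, 211.0]] [[243.0, 214.0], [252.0, 195.0], [260.0, 177.0]]
top [([253.7, 158.3], [250, 156, 8, 6, 37], [[575.1, 25.4, 50.0]]), ([240.6, 161.9], [238, 160, 5, 4, 13], [[561.1, 71.4, 50.0]])]
crop px: pin at x=-54,-36 z46; bar edge z60 at y -50,-40,-30: [[204.0, 221.0], [198.0, 191.0]] [[216.0, 183.0], [199.0, 186.0], [182.0, 189.0]]
[ 392.25135746 -297.76153893  180.28353978]
```

View pics/g4.png

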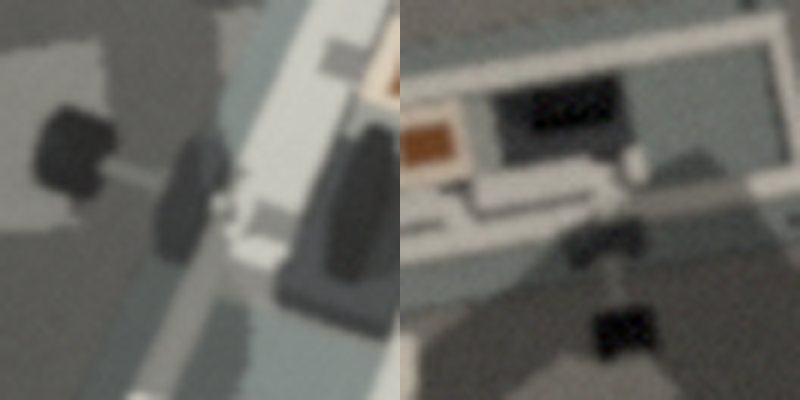

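The crop shows the knob still out, and the near notch as a grey gap at about scene crop (268,218), level with the block. The slides moved about 83 mm, so roughly 7 mm remain. I've used all ten pictures, so from here I check by numbers, sampling the bar-top brightness along y.

```bash
cat > prof.py <<'E'
import sys
from h import *
for n in("scene","top"):
    s=np.load(n+sys.argv[1]+".npz");im=s["img"].max(2).astype(np.float32); ys=np.arange(-76,-4,3)
    print(n,ys.tolist())
    for x in(-34,-30,-26,-22):
        p=proj(s,wp([(x,y,60) for y in ys])).astype(np.float32)
        print(x,cv2.remap(im,p[:,:1],p[:,1:],cv2.INTER_LINEAR).ravel().astype(int).tolist())
E
python3 prof.py 4
```

```text
scene [-76, -73, -70, -67, -64, -61, -58, -55, -52, -49, -46, -43, -40, -37, -34, -31, -28, -25, -22, -19, -16, -13, -10, -7]
-34 [133, 141, 158, 175, 183, 183, 177, 172, 175, 176, 179, 178, 185, 194, 198, 198, 198, 197, 197, 198, 197, 198, 200, 200]
-30 [134, 146, 175, 193, 197, 184, 161, 145, 143, 143, 147, 154, 174, 192, 198, 198, 197, 197, 198, 197, 197, 198, 198, 198]
-26 [139, 152, 176, 194, 197, 193, 173, 146, 136, 136, 138, 148, 175, 192, 197, 198, 197, 197, 197, 197, 197, 197, 198, 198]
-22 [139, 150, 177, 195, 199, 195, 176, 149, 137, 135, 138, 149, 173, 191, 196, 198, 198, 197, 197, 196, 197, 197, 199, 198]
top [-76, -73, -70, -67, -64, -61, -58, -55, -52, -49, -46, -43, -40, -37, -34, -31, -28, -25, -22, -19, -16, -13, -10, -7]
-34 [77, 86, 105, 131, 147, 141, 124, 110, 113, 131, 152, 166, 170, 167, 162, 159, 158, 156, 160, 161, 160, 158, 159, 158]
-30 [93, 105, 123, 144, 161, 156, 134, 113, 110, 127, 150, 166, 171, 173, 171, 168, 168, 168, 168, 169, 169, 169, 168, 168]
-26 [106, 110, 127, 148, 160, 155, 133, 104, 99, 114, 133, 148, 159, 164, 166, 168, 168, 168, 168, 166, 168, 169, 170, 170]
-22 [110, 116, 126, 146, 154, 145, 121, 91, 71, 75, 87, 103, 120, 140, 153, 159, 162, 160, 159, 156, 159, 160, 163, 160]
```

All estimates put the carriage at y ≈ 32–33, so I'll push about 7.7 mm more, returning along the same path.

Call:
send_rows(rows=[{"tx":15,"ty":12,"tz":0,"wx":0,"wy":0,"wz":0,"grip":0},{"tx":45,"ty":38,"tz":0,"wx":0,"wy":0,"wz":0,"grip":0},{"tx":75,"ty":65,"tz":0,"wx":0,"wy":0,"wz":0,"grip":0},{"tx":105,"ty":90,"tz":0,"wx":0,"wy":0,"wz":0,"grip":0},{"tx":140,"ty":115,"tz":0,"wx":0,"wy":0,"wz":0,"grip":0},{"tx":170,"ty":135,"tz":0,"wx":0,"wy":0,"wz":0,"grip":0},{"tx":195,"ty":155,"tz":0,"wx":0,"wy":0,"wz":0,"grip":0},{"tx":210,"ty":172,"tz":0,"wx":0,"wy":0,"wz":0,"grip":0}])

```text
time_s: 10.9
tcp_pos: [0.6035, -0.1237, 0.1797]
orientation: [-3.124, -0.323, 0.0]
wrist_force: [0.3, -0.6, 0.3]
width: -0.0
grip_force: 0.0
```

Call:
send_rows(rows=[{"tx":3,"ty":10,"tz":-10,"wx":0,"wy":0,"wz":0,"grip":0},{"tx":3,"ty":10,"tz":-30,"wx":0,"wy":0,"wz":0,"grip":0},{"tx":3,"ty":10,"tz":-50,"wx":0,"wy":0,"wz":0,"grip":0},{"tx":3,"ty":10,"tz":-70,"wx":0,"wy":0,"wz":0,"grip":0},{"tx":3,"ty":10,"tz":-85,"wx":0,"wy":0,"wz":0,"grip":0},{"tx":3,"ty":10,"tz":-95,"wx":0,"wy":0,"wz":0,"grip":0},{"tx":3,"ty":10,"tz":-100,"wx":0,"wy":0,"wz":0,"grip":0},{"tx":3,"ty":10,"tz":-100,"wx":0,"wy":0,"wz":0,"grip":0}])

```text
time_s: 11.7
tcp_pos: [0.6046, -0.1163, 0.08]
orientation: [-3.125, -0.319, 0.001]
wrist_force: [0.9, 0.1, -0.3]
width: 0.0
grip_force: 0.0
```

Call:
send_rows(rows=[{"tx":-0.8,"ty":4,"tz":0,"wx":0,"wy":0,"wz":0,"grip":0},{"tx":-1.6,"ty":8,"tz":0,"wx":0,"wy":0,"wz":0,"grip":0},{"tx":-2.4,"ty":12,"tz":0,"wx":0,"wy":0,"wz":0,"grip":0},{"tx":-3.2,"ty":16,"tz":0,"wx":0,"wy":0,"wz":0,"grip":0},{"tx":-4,"ty":20,"tz":0,"wx":0,"wy":0,"wz":0,"grip":0},{"tx":-4.8,"ty":23.5,"tz":0,"wx":0,"wy":0,"wz":0,"grip":0},{"tx":-5.2,"ty":26,"tz":0,"wx":0,"wy":0,"wz":0,"grip":0},{"tx":-5.2,"ty":26,"tz":0,"wx":0,"wy":0,"wz":0,"grip":0}])

```text
time_s: 12.5
tcp_pos: [0.5996, -0.0901, 0.0805]
orientation: [3.125, 0.32, 0.001]
wrist_force: [0.6, -2.1, 0.7]
width: 0.0
grip_force: 0.8
```

Call:
send_rows(rows=[{"tx":1.5,"ty":-7,"tz":0,"wx":0,"wy":0,"wz":0,"grip":0},{"tx":3,"ty":-15,"tz":5,"wx":0,"wy":0,"wz":0,"grip":0},{"tx":3,"ty":-18,"tz":25,"wx":0,"wy":0,"wz":0,"grip":0},{"tx":3,"ty":-18,"tz":50,"wx":0,"wy":0,"wz":0,"grip":0},{"tx":0,"ty":-25,"tz":75,"wx":0,"wy":0,"wz":0,"grip":0},{"tx":-15,"ty":-40,"tz":90,"wx":0,"wy":0,"wz":0,"grip":0},{"tx":-40,"ty":-60,"tz":100,"wx":0,"wy":0,"wz":0,"grip":0},{"tx":-70,"ty":-80,"tz":100,"wx":0,"wy":0,"wz":0,"grip":0}])

```text
time_s: 13.3
tcp_pos: [0.5294, -0.1716, 0.1819]
orientation: [3.124, 0.32, 0.003]
wrist_force: [-0.5, -1.0, -0.2]
width: 0.0
grip_force: 0.0
```

Call:
send_rows(rows=[{"tx":-30,"ty":-20,"tz":0,"wx":0,"wy":0,"wz":0,"grip":0},{"tx":-60,"ty":-45,"tz":0,"wx":0,"wy":0,"wz":0,"grip":0},{"tx":-90,"ty":-70,"tz":0,"wx":0,"wy":0,"wz":0,"grip":0},{"tx":-115,"ty":-90,"tz":0,"wx":0,"wy":0,"wz":0,"grip":0},{"tx":-130,"ty":-110,"tz":0,"wx":0,"wy":0,"wz":0,"grip":0},{"tx":-140,"ty":-130,"tz":0,"wx":0,"wy":0,"wz":0,"grip":0},{"tx":-140,"ty":-130,"tz":0,"wx":0,"wy":0,"wz":0,"grip":0},{"tx":-140,"ty":-130,"tz":0,"wx":0,"wy":0,"wz":0,"grip":0}])

```text
time_s: 14.1
tcp_pos: [0.3893, -0.3008, 0.1805]
orientation: [-3.125, -0.317, -0.0]
wrist_force: [0.2, -0.0, -0.6]
width: -0.0001
grip_force: 0.0
```

```bash
python3 look.py 5; python3 prof.py 5
```

```text
scene [([227.4, 108.4], [222, 105, 12, 8, 56], [[196.3, 287.7, 50.0]]), ([291.6, 199.1], [288, 195, 8, 9, 51], [[563.4, 85.3, 50.0]]), ([285.5, 214.1], [282, 210, 8, 9, 54], [[574.8, 32.9, 50.0]])]
crop px: pin at x=-54,-36 z46; bar edge z60 at y -50,-40,-30: [[213.0, 198.0], [252.0, 211.0]] [[243.0, 214.0], [252.0, 195.0], [260.0, 177.0]]
top [([251.6, 158.8], [248, 156, 8, 6, 36], [[573.4, 33.0, 50.0]])]
crop px: pin at x=-54,-36 z46; bar edge z60 at y -50,-40,-30: [[204.0, 221.0], [198.0, 191.0]] [[216.0, 183.0], [199.0, 186.0], [182.0, 189.0]]
[ 389.70557378 -300.01180613  180.37871599]
scene [-76, -73, -70, -67, -64, -61, -58, -55, -52, -49, -46, -43, -40, -37, -34, -31, -28, -25, -22, -19, -16, -13, -10, -7]
-34 [143, 158, 164, 174, 183, 195, 196, 190, 182, 179, 182, 180, 181, 179, 181, 190, 196, 198, 198, 198, 198, 199, 198, 199]
-30 [138, 141, 141, 147, 163, 188, 198, 193, 180, 168, 155, 147, 148, 150, 161, 182, 196, 197, 197, 196, 197, 197, 198, 197]
-26 [140, 138, 137, 141, 160, 187, 197, 196, 188, 165, 144, 136, 136, 139, 157, 182, 194, 197, 197, 197, 197, 196, 197, 197]
-22 [140, 137, 137, 140, 159, 185, 197, 197, 188, 163, 143, 137, 136, 141, 157, 182, 195, 197, 197, 196, 197, 197, 198, 198]
top [-76, -73, -70, -67, -64, -61, -58, -55, -52, -49, -46, -43, -40, -37, -34, -31, -28, -25, -22, -19, -16, -13, -10, -7]
-34 [87, 92, 98, 103, 112, 129, 145, 152, 142, 122, 109, 122, 141, 159, 169, 167, 163, 159, 160, 159, 158, 158, 157, 156]
-30 [104, 106, 106, 109, 118, 134, 153, 159, 147, 125, 109, 117, 138, 156, 166, 169, 169, 169, 170, 170, 169, 169, 167, 165]
-26 [108, 106, 108, 111, 119, 133, 153, 160, 145, 121, 104, 105, 119, 135, 146, 156, 162, 166, 169, 168, 167, 169, 168, 168]
-22 [108, 109, 109, 110, 118, 132, 147, 150, 139, 109, 83, 73, 76, 90, 105, 128, 147, 156, 159, 156, 156, 160, 162, 162]
```

The carriage is at y ≈ 40: tool contact gives 39.9, the notch edge 40.5 and the slide displacement 91 mm. Now I re-grasp the knob where I let it go and push it in.

Call:
send_rows(rows=[{"tx":6,"ty":15,"tz":0,"wx":0,"wy":0,"wz":0,"grip":90},{"tx":18,"ty":45,"tz":0,"wx":0,"wy":0,"wz":0,"grip":90},{"tx":30,"ty":80,"tz":0,"wx":0,"wy":0,"wz":0,"grip":90},{"tx":43,"ty":115,"tz":-10,"wx":0,"wy":0,"wz":0,"grip":90},{"tx":56,"ty":150,"tz":-20,"wx":0,"wy":0,"wz":0,"grip":90},{"tx":67,"ty":180,"tz":-30,"wx":0,"wy":0,"wz":0,"grip":90},{"tx":75,"ty":200,"tz":-40,"wx":0,"wy":0,"wz":0,"grip":90},{"tx":78,"ty":208,"tz":-50,"wx":0,"wy":0,"wz":0,"grip":90}])

```text
time_s: 15.0
tcp_pos: [0.468, -0.09, 0.13]
orientation: [-3.124, -0.324, -0.0]
wrist_force: [-0.7, 0.3, -0.1]
width: 0.0773
grip_force: 0.0
```

Call:
send_rows(rows=[{"tx":0,"ty":0,"tz":0,"wx":0,"wy":0,"wz":0,"grip":90},{"tx":0,"ty":0,"tz":-15,"wx":0,"wy":0,"wz":0,"grip":90},{"tx":0,"ty":0,"tz":-32,"wx":0,"wy":0,"wz":0,"grip":90},{"tx":0,"ty":0,"tz":-50,"wx":0,"wy":0,"wz":0,"grip":90},{"tx":0,"ty":0,"tz":-68,"wx":0,"wy":0,"wz":0,"grip":90},{"tx":0,"ty":0,"tz":-84,"wx":0,"wy":0,"wz":0,"grip":90},{"tx":0,"ty":0,"tz":-95,"wx":0,"wy":0,"wz":0,"grip":90},{"tx":0,"ty":0,"tz":-100,"wx":0,"wy":0,"wz":0,"grip":90}])

```text
time_s: 15.8
tcp_pos: [0.4672, -0.0929, 0.0297]
orientation: [-3.125, -0.318, 0.001]
wrist_force: [0.2, 0.6, -0.5]
width: 0.0769
grip_force: 0.0
```

Call:
send_rows(rows=[{"tx":0,"ty":0.5,"tz":0,"wx":0,"wy":0,"wz":0,"grip":60},{"tx":0,"ty":0.5,"tz":0,"wx":0,"wy":0,"wz":0,"grip":50},{"tx":0,"ty":0.5,"tz":0,"wx":0,"wy":0,"wz":0,"grip":40},{"tx":0,"ty":0.5,"tz":0,"wx":0,"wy":0,"wz":0,"grip":30},{"tx":0,"ty":0.5,"tz":0,"wx":0,"wy":0,"wz":0,"grip":30},{"tx":0,"ty":0.5,"tz":0,"wx":0,"wy":0,"wz":0,"grip":30},{"tx":0,"ty":0.5,"tz":0,"wx":0,"wy":0,"wz":0,"grip":30},{"tx":0,"ty":0.5,"tz":0,"wx":0,"wy":0,"wz":0,"grip":30}], squeeze=40)

```text
time_s: 16.6
tcp_pos: [0.468, -0.0923, 0.0313]
orientation: [3.124, 0.32, 0.002]
wrist_force: [-1.7, -2.8, 6.2]
width: 0.0364
grip_force: 39.6
```

Call:
send_rows(rows=[{"tx":2,"ty":0.4,"tz":0,"wx":0,"wy":0,"wz":0,"grip":30},{"tx":4,"ty":0.8,"tz":0,"wx":0,"wy":0,"wz":0,"grip":30},{"tx":6,"ty":1.2,"tz":0,"wx":0,"wy":0,"wz":0,"grip":30},{"tx":8,"ty":1.7,"tz":0,"wx":0,"wy":0,"wz":0,"grip":30},{"tx":10,"ty":2.1,"tz":0,"wx":0,"wy":0,"wz":0,"grip":30},{"tx":12,"ty":2.5,"tz":0,"wx":0,"wy":0,"wz":0,"grip":30},{"tx":14,"ty":2.9,"tz":0,"wx":0,"wy":0,"wz":0,"grip":30},{"tx":14,"ty":2.9,"tz":0,"wx":0,"wy":0,"wz":0,"grip":30}])

```text
time_s: 17.4
tcp_pos: [0.4825, -0.0892, 0.0313]
orientation: [3.124, 0.32, 0.004]
wrist_force: [3.2, -2.3, 8.1]
width: 0.0369
grip_force: 39.8
```

Call:
send_rows(rows=[{"tx":2,"ty":0.4,"tz":0,"wx":0,"wy":0,"wz":0,"grip":30},{"tx":4,"ty":0.8,"tz":0,"wx":0,"wy":0,"wz":0,"grip":30},{"tx":6,"ty":1.2,"tz":0,"wx":0,"wy":0,"wz":0,"grip":30},{"tx":8,"ty":1.7,"tz":0,"wx":0,"wy":0,"wz":0,"grip":30},{"tx":9.5,"ty":2,"tz":0,"wx":0,"wy":0,"wz":0,"grip":30},{"tx":10.5,"ty":2.2,"tz":0,"wx":0,"wy":0,"wz":0,"grip":30},{"tx":11.5,"ty":2.4,"tz":0,"wx":0,"wy":0,"wz":0,"grip":30},{"tx":11.5,"ty":2.4,"tz":0,"wx":0,"wy":0,"wz":0,"grip":30}])

```text
time_s: 18.2
tcp_pos: [0.4934, -0.087, 0.0312]
orientation: [3.124, 0.32, 0.002]
wrist_force: [-2.2, -3.7, 9.5]
width: 0.0365
grip_force: 40.0
```

Call:
send_rows(rows=[{"tx":0,"ty":0,"tz":0,"wx":0,"wy":0,"wz":0,"grip":60},{"tx":0,"ty":0,"tz":0,"wx":0,"wy":0,"wz":0,"grip":90},{"tx":0,"ty":0,"tz":0,"wx":0,"wy":0,"wz":0,"grip":90},{"tx":0,"ty":0,"tz":15,"wx":0,"wy":0,"wz":0,"grip":90},{"tx":0,"ty":0,"tz":40,"wx":0,"wy":0,"wz":0,"grip":90},{"tx":-10,"ty":-20,"tz":75,"wx":0,"wy":0,"wz":0,"grip":90},{"tx":-25,"ty":-50,"tz":110,"wx":0,"wy":0,"wz":0,"grip":90},{"tx":-40,"ty":-85,"tz":140,"wx":0,"wy":0,"wz":0,"grip":90}])

```text
time_s: 19.0
tcp_pos: [0.4525, -0.1717, 0.172]
orientation: [3.125, 0.322, 0.001]
wrist_force: [0.8, -1.1, -0.4]
width: 0.077
grip_force: 0.0
```

Call:
send_rows(rows=[{"tx":-10,"ty":-30,"tz":0,"wx":0,"wy":0,"wz":0,"grip":90},{"tx":-20,"ty":-60,"tz":0,"wx":0,"wy":0,"wz":0,"grip":90},{"tx":-35,"ty":-90,"tz":0,"wx":0,"wy":0,"wz":0,"grip":90},{"tx":-50,"ty":-115,"tz":0,"wx":0,"wy":0,"wz":0,"grip":90},{"tx":-60,"ty":-130,"tz":0,"wx":0,"wy":0,"wz":0,"grip":90},{"tx":-60,"ty":-130,"tz":0,"wx":0,"wy":0,"wz":0,"grip":90},{"tx":-60,"ty":-130,"tz":0,"wx":0,"wy":0,"wz":0,"grip":90},{"tx":-60,"ty":-130,"tz":0,"wx":0,"wy":0,"wz":0,"grip":90}])

```text
time_s: 19.8
tcp_pos: [0.3934, -0.3008, 0.1703]
orientation: [-3.125, -0.32, -0.0]
wrist_force: [-0.8, 0.5, -0.3]
width: 0.0766
grip_force: 0.0
```

```bash
python3 look.py 6; python3 - <<'E'
from h import *
# profile along knob axis (base x), scene view, z=46+19*0.6 toward top of knob: compare initial/out/now
xs=np.arange(-145,-54,5); print(xs.tolist())
for n in("scene","top"):
  for t in"0456":
    s=np.load(n+t+".npz");p=proj(s,wp([(x,-40,62) for x in xs])).astype(np.float32)
    print(n,t,cv2.remap(s["img"].max(2).astype(np.float32),p[:,:1],p[:,1:],1).ravel().astype(int).tolist())
E
```

```text
scene [([227.6, 108.4], [222, 105, 12, 8, 58], [[196.8, 288.0, 50.0]]), ([291.6, 199.1], [288, 195, 8, 9, 51], [[563.4, 85.3, 50.0]]), ([285.5, 214.1], [282, 210, 8, 9, 54], [[574.8, 32.7, 50.0]])]
crop px: pin at x=-54,-36 z46; bar edge z60 at y -50,-40,-30: [[213.0, 198.0], [252.0, 211.0]] [[243.0, 214.0], [252.0, 195.0], [260.0, 177.0]]
top [([251.5, 158.9], [248, 156, 8, 6, 38], [[572.9, 33.2, 50.0]])]
crop px: pin at x=-54,-36 z46; bar edge z60 at y -50,-40,-30: [[204.0, 221.0], [198.0, 191.0]] [[216.0, 183.0], [199.0, 186.0], [182.0, 189.0]]
[ 393.41614559 -300.79507354  170.28753129]
[-145, -140, -135, -130, -125, -120, -115, -110, -105, -100, -95, -90, -85, -80, -75, -70, -65, -60, -55]
scene 0 [134, 132, 132, 135, 133, 135, 136, 126, 75, 53, 52, 54, 52, 56, 97, 89, 83, 82, 76]
scene 4 [134, 131, 112, 58, 45, 45, 44, 43, 44, 65, 91, 93, 92, 92, 91, 66, 62, 69, 73]
scene 5 [134, 132, 111, 59, 45, 44, 45, 45, 44, 66, 90, 92, 93, 93, 90, 66, 64, 76, 74]
scene 6 [133, 132, 132, 134, 133, 135, 134, 127, 71, 46, 45, 43, 44, 47, 73, 66, 66, 76, 74]
top 0 [106, 105, 103, 102, 105, 105, 102, 73, 28, 15, 22, 23, 48, 93, 76, 56, 56, 67, 112]
top 4 [102, 88, 57, 22, 13, 10, 12, 39, 70, 80, 74, 76, 77, 69, 48, 33, 35, 58, 105]
top 5 [103, 90, 57, 19, 15, 14, 16, 41, 70, 79, 77, 76, 75, 70, 47, 36, 40, 63, 111]
top 6 [103, 100, 104, 101, 98, 88, 74, 53, 20, 17, 15, 15, 33, 59, 48, 37, 39, 62, 109]
```

The knob's profile now matches the initial locked one, the carriage hasn't moved, and the gripper is clear. I hand it in.

```bash
python3 -c "
from plant import r
print(r.job_done())"
```

```text
the job is handed in; nothing more can be done
None
```

The job is handed in: I pulled the knob out until it held, slid the carriage to y ≈ +40 mm, and pushed the knob fully in, with camera measurements matching its locked position. The gripper has let go and is clear, it ended at about 20 s, and no reading showed contact with the microscope or the other things on the desk.

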